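# Set the circuit-board holder to its gauge mark

### The job

Set the opening of the circuit-board holder: with a fingertip lightly on top of its knurled thumbwheel, roll the wheel, in several strokes if need be, until the sliding jaw has closed up to the gauge mark and the jaw's pointer blade stands in line with the blade of the gauge tab. Then take the hand away. Move the jaw only by its wheel, do not touch the jaw or the gauge tab, press gently, and grasp or move nothing else on the bench.

Things in the scene. Friction and masses are not known exactly. Their poses are not given: they have to be found in the camera images.
- holder: Dark steel foot plate, 140 (x) x 360 (y) x 10 mm, of the circuit-board holder, fixed; origin at the centre of its underside, z up, -x side towards the robot within 0.35 rad. The grey deck above it (top 30 mm over the bench) bears a fixed jaw at y = -120 mm (88 mm high, smooth black knob behind), the sliding jaw, the thumbwheel box at x = 0, y = 135 mm (110 x 50, 73 high), and the gauge bar at the +x side.
- wheel: Knurled steel thumbwheel, 60 mm diameter, 26 mm wide, upright, axle along the holder's y; its upper 17 mm stand out of the box. Origin at its centre; turns with it. Rolling its top towards the holder's +x (away from the robot) closes the jaw 5 mm per radian, 1 mm per 6 mm rolled at the rim; rolling back opens it. Takes about 1.5 N at the rim, stays where left.
- wheel_top (a point): Highest point of the wheel, mid-width: 90 mm above the bench when not pressed. It does not turn. The holder's deck, with wheel, jaws and gauge, rests on springs: pressed on the wheel it sinks straight down up to 6 mm (it starts to give at about 2 N, then 1.5 N per mm), then is hard. Axes as the holder's.
- jaw: Sliding aluminium jaw, 110 mm (x) by 14 mm (y), top 88 mm above the bench; slides along the holder's y and closes towards -y, away from the wheel. Axes as the holder's; origin below its middle, on the underside plane of the deck, 18 mm above the bench.
- jaw_pointer (a point): End of the thin steel pointer blade (4 mm wide) that sticks out of the jaw's +x side, 74 mm from the jaw's middle, 66 mm above the bench. Axes as the holder's.
- gauge_tab: Small dark steel tab, 30 by 16 mm, set somewhere along the black gauge bar; must stay as set (a push of 4 N would shift it). Axes as the holder's; origin on the underside plane of the deck, 18 mm above the bench, below its blade's inner end.
- gauge_mark (a point): The gauge mark: upper inner end of the upright steel blade (4 mm wide, 22 mm along x) on the gauge tab, 66 mm above the bench. The setting is right when the jaw pointer has the same y in the holder's frame, within 2 mm; at the start the pointer is 10 to 34 mm short of it, on the wheel's (+y) side. Pointer and blade do not collide. Axes as the holder's.
- board: Loose green circuit board, 60 by 85 mm, about 18 mm high with its parts, on the robot's side of the holder; origin under its centre. Leave alone.
- carton: Loose yellow carton, 50 by 70 by 45 mm high, on the robot's side of the thumbwheel; origin under its centre. Leave alone.
- spool: Loose red spool, 56 mm diameter, 40 mm high, beyond the thumbwheel; origin under its centre. Leave alone.
- screwdriver: Loose screwdriver lying on the bench to the left; origin under its middle. Leave alone.
- pot: Loose clear cup, 60 mm diameter, 35 mm high, to the left; origin under its centre. Leave alone.
- spray: Loose spray can, 56 mm diameter, 170 mm high, to the right; origin under its centre. Leave alone.
- jar: Loose amber jar, 44 mm diameter, 60 mm high, to the right; origin under its centre. Leave alone.

How it is judged (in metres and radians):
On the way:
1. a fingertip rests on the thumbwheel and rolls it (contact force between the fingers and wheel above 0.5 N and linear speed of jaw above 0.001 m/s), for 0.1 s.
At the end, for the whole second after the job is handed in: The jaw's pointer is within 2 mm of the gauge mark along the holder's y, the jaw is at rest, and the gauge tab is where it was set (y of jaw_pointer in the frame of gauge_mark between -0.002 and 0.002 m and linear speed of jaw below 0.002 m/s and distance of gauge_mark from where it was at the start of the episode below 0.0015 m); the robot touches nothing.
It fails at once if the jaw is touched by the robot (contact force between any of the arm, the fingers and jaw above 0.5 N).
It fails at once if the gauge tab is touched (contact force between any of the arm, the fingers and gauge_tab above 0.5 N).
It fails at once if the thumbwheel is pressed with more than 25 N (contact force between any of the fingers, the arm and wheel above 25 N).
It fails at once if a loose thing on the bench is moved more than 10 mm or lifted (distance of any of board, carton, spool, screwdriver, pot, spray, jar from where it was at the start of the episode above 0.01 m).
It also fails if it takes over 64 s, if anything falls off the work surface, if the arm or the gripper's body presses on something with over 40 N, if the wrist force passes 120 N, or if a joint passes its speed limit or range.

### The arm

A 6-joint arm with a two-finger parallel gripper is mounted at the origin on the work surface. World frame = base frame: x ahead of the robot, y to its left, z up, the work surface at z = 0. Lengths are in m, angles in degrees, forces in N, time in s.
With the tool pointing down it reaches from about 0.4 to 0.825 m from the base axis. Payload 7 kg.
Tool frame: the origin (TCP) lies between the finger pads; the fingertips stand 11 mm ahead of it and the grasp point (between the pads) lies 8 mm behind it (r.tcp_to_tips is the distance from the TCP to the fingertips, in m); x points along the fingers, y is the direction in which the jaws open and shut, and the axes are right-handed (so a half turn about x gives the same grasp; the last joint's range is limited). The gripper opens to 88 mm and grips with 3 to 60 N. Pads are 19 mm wide; open, the fingers measure 130 mm over their backs; the gripper's body (78 mm by 193 mm) begins 47 mm behind the grasp point.
Start: joints at [92.195, 20.546, 0.682, 0, -70.136, -16.507], TCP at [0.167, 0.654, 0.238] pointing down, gripper open.
Joint ranges: [-176.03, 176.03], [-82.01, 121.73], [-58.28, 71.71], [-173.87, 95.51], [-174.79, -0.11], [-173.66, 173.66]. Speed limits (degrees/s): [136.94, 136.94, 172.46, 180, 180, 180].

### API

Orientations are given as [roll, pitch, yaw] about the fixed x, y, z axes, in that order (R = Rz(yaw) Ry(pitch) Rx(roll)).
In Python, from plant import r gives the robot as it stands.
- The arm moves only by the tool arm_command, never from a script. Its argument "plan" is a list of rows, each an object of numbers: "dx", "dy", "dz": the shift along the tool's x, y, z each as a share of 0.02 m, from -1 to 1; "wx", "wy", "wz": the turn, a rotation vector about the tool's x, y, z each as a share of 0.08 rad, from -1 to 1. In form: [{"dx": .., "dy": .., "dz": .., "wx": .., "wy": .., "wz": ..}, ...]. A call has 1 to 20 rows; each row shifts and turns the pose as measured when the row begins, along the tool's axes as they then stand; what a row does not reach is not made up. A row lasts 1/12 s, in which the tool goes at most 41.7 mm and 7.16 degrees, less where a joint would pass 70% of its speed; a pose out of reach is approached as far as the arm can. A call with a number of a shift or a turn outside -1 to 1 is refused whole. A call with a gripper value outside its range is refused whole. "fingers" is the closure, from -1 (fully open) to 1 (shut), so that 0 is half open, set as the call begins (left out, the last holds). The fingers move at their own pace and stop on an object; "force" is the grip in N (left out, the last holds). Time passes only in rows, so rows that do not move let the fingers close. It gives the time, the measured TCP pose, the force and the opening at its end, in the units of the state.
- r.get_state(): the state, without advancing time (a new reading comes with each control period).
- r.capture(name): name is "scene" or "top"; returns (picture, depth): 400x640x3 uint8, red, green, blue; 400x640 float32, m along the optical axis (not along the pixel's ray), 0 where there is no reading.
- r.camera_model(name): a dict with "vertical_fov" (degrees; the focal length in pixels is half the picture's height over the tangent of half this angle, whatever the lens; pixels are square), "cx", "cy" (the principal point, pixels), "dist" ([k1, k2, p1, p2, k3] as OpenCV has them; the pictures are not rectified), "R" (3x3) and "t" (3): a world point X has camera coordinates R X + t. Camera axes: x right, y down, z forward; pixel columns grow to the right and rows downward; lengths in m; the calibration is good to about 2 mm. A picture is of the moment at which its call begins. camera_model takes no time and is no camera call.
- r.close_job(): hands the job in, once; it reports no verdict.
Trained networks look in the newest picture that a camera, given by its name, has taken for a name from the list of things; names that differ only in an ending like _2 or _b are one class to them, and where a whole thing is asked for, a point or a joint stands for the part that bears it (a point fixed in the world has none). Each returns a list of dicts, best first, with "score" (0 to 1); they miss things now and then, are a little off and sometimes report something else, mostly with a low value. They report only what shows in the picture. A call takes as long as a camera call.
- r.cut_out(camera, query): "mask" (400x640 bool, what is visible of it) and "bbox" ([left, top, width, height] in pixels, round what is visible of it).
- r.spot_point(camera, query): "centre" ([column, row] in pixels: a listed point, or the origin of a listed thing).
The state is a dict: "time_s": time; "joints": joint angles; "qd": joint speeds; "joint_torque": joint torques, N m; "tcp_pos": TCP position; "eef_rot": TCP orientation; "contact_force": force on the tool from outside, world axes, zero at the start; "moment": the same for the moment, N m; "gripper_width": finger opening in m.
Only numpy, scipy, OpenCV 4.12 (cv2) and the standard library are available. Lean on these libraries where they do the work, as an engineer would, in place of code of your own. Each camera call takes 0.05 s, during which the arm holds its last target.

## Working session

There is one attempt and no reset: what is moved stays moved. The work goes in short steps, Python scripts to look and compute and a tool call to move; the robot and the scene stay as the last step left them, time stands still between calls to the robot, and variables do not carry over. Pictures are saved under pics/ and viewed, and the job is handed in when it is done.

Besides the shell and the picture viewer there is one more tool, called after ">>>" as name(argument=value, ...), one argument or row to a line, values as JSON. arm_command: Moves the arm, as the interface text tells. Shift numbers are shares of 0.02 m and turn numbers shares of 0.08 rad, none past 1 either way. Its arguments: {"type":"object","properties":{"plan":{"type":"array","items":{"type":"object","properties":{"dx":{"type":"number"},"dy":{"type":"number"},"dz":{"type":"number"},"wx":{"type":"number"},"wy":{"type":"number"},"wz":{"type":"number"}}}},"fingers":{"type":"number"},"force":{"type":"number"}},"required":["plan"]}

```bash
ls; mkdir -p pics; python3 - <<'E'
from plant import r
import cv2,numpy as np
for n in ("scene","top"):
    p,d=r.capture(n); cv2.imwrite(f"pics/{n}0.png",p[:,:,::-1]); 
    m=r.camera_model(n); print(n,m)
    for q in ("wheel_top","jaw_pointer","gauge_mark","holder","wheel","jaw","gauge_tab","carton","spool"):
        print(q,[(np.round(c["centre"],1).tolist(),round(c["score"],2)) for c in r.spot_point(n,q)][:3])
print(r.get_state())
E
```

```text
pics
scene {'vertical_fov': 57.30600749826566, 'cx': 314.9373494272199, 'cy': 199.01579383170468, 'dist': array([0.02179198, 0.        , 0.        , 0.        , 0.        ]), 'R': array([[ 3.93451880e-01,  9.19345038e-01, -5.65474058e-04],
       [ 7.32285839e-01, -3.13767959e-01, -6.04406418e-01],
       [-5.55835469e-01,  2.37390753e-01, -7.96675945e-01]]), 't': array([-0.21411821, -0.36504016,  1.56065661])}
wheel_top [([334.7, 174.8], 0.72)]
jaw_pointer [([328.6, 210.7], 0.56)]
gauge_mark [([323.6, 211.6], 0.37)]
holder [([304.6, 212.2], 0.88), ([359.8, 223.9], 0.52)]
wheel [([335.6, 184.2], 0.58)]
jaw [([311.4, 203.1], 0.82), ([335.1, 186.7], 0.21)]
gauge_tab [([322.4, 220.1], 0.63)]
carton [([308.3, 179.1], 0.92)]
spool [([359.6, 225.0], 0.57)]
top {'vertical_fov': 53.24215128508024, 'cx': 318.0774523687481, 'cy': 205.07998019067028, 'dist': array([-0.06523907,  0.        ,  0.        ,  0.        ,  0.        ]), 'R': array([[ 0.00939659, -0.99988086, -0.01224602],
       [-0.9994868 , -0.00901642, -0.03073815],
       [ 0.03062408,  0.01252857, -0.99945245]]), 't': array([-0.
[... 363 characters left out ...]
1.3, 166.0], 0.54), ([194.0, 241.7], 0.42)]
{'time_s': 1.0, 'joints': array([ 9.21945809e+01,  2.05454068e+01,  6.82824896e-01,  1.43327042e-03,
       -7.01340780e+01, -1.65079139e+01]), 'qd': array([-0.0477705 ,  0.01187401,  0.07795415, -0.08651639, -0.01325394,
        0.04115994]), 'joint_torque': array([ 8.25155366e-04, -5.82389438e+01,  2.93300611e+01,  7.00239524e+00,
        1.23881333e-02, -1.75623347e-05]), 'tcp_pos': array([0.16688549, 0.65404514, 0.23758312]), 'eef_rot': array([-95.47036929,  89.99639816,  70.21678471]), 'contact_force': array([-0.06211895,  0.4539101 , -1.12734155]), 'moment': array([-0.03238572,  0.04753272, -0.00198293]), 'gripper_width': 0.08739485825782155}
```

```bash
python3 - <<'E'
import cv2
a=cv2.imread("pics/top0.png")[110:310,180:480]; cv2.imwrite("pics/topc.png",cv2.resize(a,None,fx=2.6,fy=2.6,interpolation=cv2.INTER_CUBIC))
a=cv2.imread("pics/scene0.png")[120:300,220:460]; cv2.imwrite("pics/scenec.png",cv2.resize(a,None,fx=3.3,fy=3.3,interpolation=cv2.INTER_CUBIC))
E
```

```text
(no output)
```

View pics/topc.png

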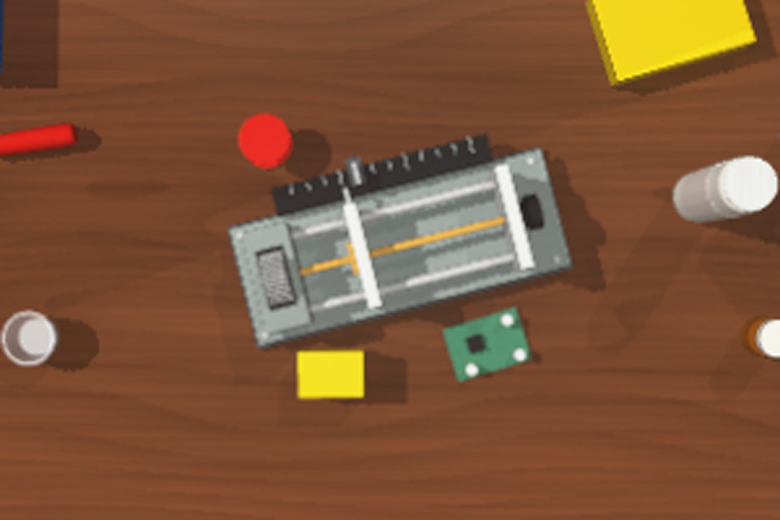

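View pics/scenec.png

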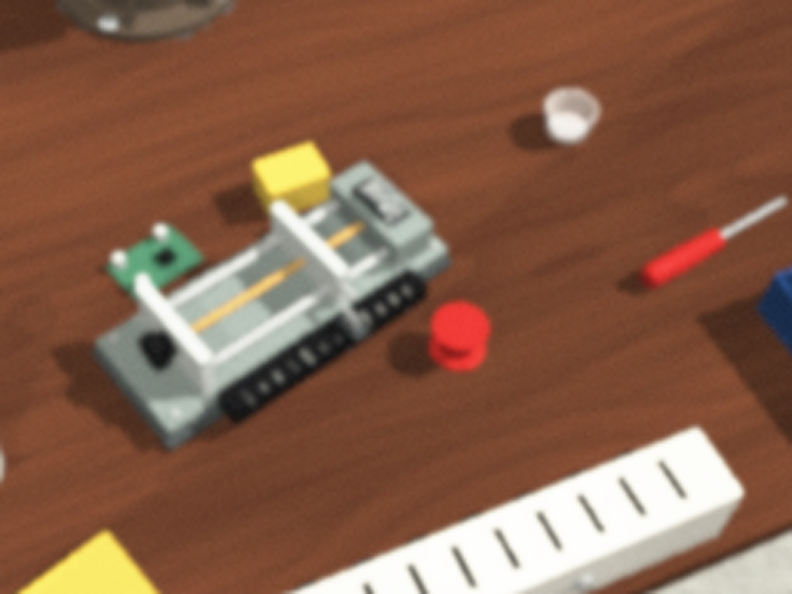

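View pics/top0.png

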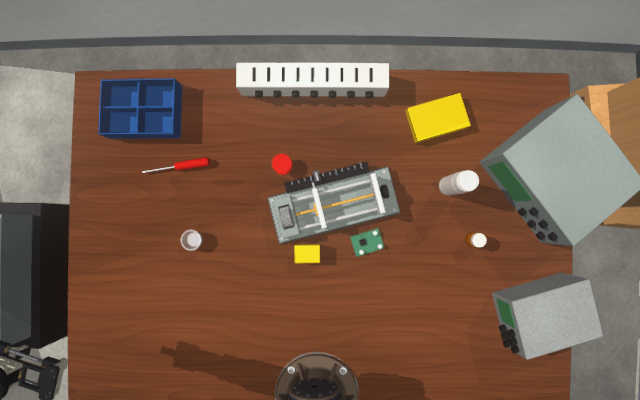

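```bash
cat > h.py <<'E'
from plant import r
import cv2,numpy as np
def K(n):
    m=r.camera_model(n); f=200/np.tan(np.radians(m["vertical_fov"]/2))
    return np.array([[f,0,m["cx"]],[0,f,m["cy"]],[0,0,1]]),m["dist"],m["R"],m["t"]
def back(n,uv,z):
    k,d,R,t=K(n); uv=np.asarray(uv,float).reshape(-1,1,2)
    p=cv2.undistortPoints(uv,k,d)[:,0]; ray=np.c_[p,np.ones(len(p))]@R; c=-R.T@t
    return c+ray*((z-c[2])/ray[:,2])[:,None]
def proj(n,X):
    k,d,R,t=K(n); return cv2.projectPoints(np.asarray(X,float).reshape(-1,1,3),cv2.Rodrigues(R)[0],t,k,d)[0][:,0]
def ortho(n,img,o,yaw,xs,ys,z):
    # image rows: holder x descending, columns: holder y descending
    X,Y=np.meshgrid(xs,ys,indexing="ij"); c,s=np.cos(yaw),np.sin(yaw)
    W=np.stack([o[0]+c*X-s*Y,o[1]+s*X+c*Y,np.full_like(X,z)],-1)
    uv=proj(n,W.reshape(-1,3)).reshape(X.shape+(2,)).astype(np.float32)
    return cv2.remap(img,uv[...,0],uv[...,1],cv2.INTER_CUBIC)
E
python3 - <<'E'
from h import *
for n,q in (("top",dict(wt=(282.4,214.8,.09),jp=(313.7,180,.066),gm=(320.4,180.2,.066),h=(336.4,206.2,0),jaw=(320.1,205.2,.018),carton=(311.6,253.2,0.),spool=(281.3,166,0.))),("scene",dict(wt=(334.7,174.8,.09),jp=(328.6,210.7,.066),gm=(323.6,211.6,.066),h=(304.6,212.2,0),jaw=(311.4,203.1,.018),carton=(308.3,179.1,0.)))):
    for k,v in q.items(): print(n,k,back(n,v[:2],v[2]).round(4))
# holder mask
for n in("top","scene"):
    c=r.cut_out(n,"holder")[0]; m=c["mask"].astype(np.uint8); ys,xs=np.nonzero(m)
    w=back(n,np.c_[xs,ys],.03)[:,:2].astype(np.float32); print(n,c["score"],cv2.minAreaRect(w))
img=cv2.imread("pics/top0.png")
# corner px estimates from crop (/2.6 + offset): deck/plate corners
cor=np.array([(229,228),(543,150),(572,268),(260,348)])/2.6+[180,110]
for z in(.01,.03): 
    w=back("top",cor,z)[:,:2]; print(z,w.round(4).tolist(),w.mean(0),np.linalg.norm(np.roll(w,-1,0)-w,axis=1))
E
```

```text
top wt [[0.5156 0.0942 0.09  ]]
top jp [[0.6117 0.012  0.066 ]]
top gm [[ 0.6113 -0.0063  0.066 ]]
top h [[ 0.5424 -0.0528  0.    ]]
top jaw [[ 0.5443 -0.0058  0.018 ]]
top carton [[0.4059 0.0176 0.    ]]
top spool [[0.658  0.1084 0.    ]]
scene wt [[0.5005 0.0911 0.09  ]]
scene jp [[0.612  0.0186 0.066 ]]
scene gm [[0.609  0.0025 0.066 ]]
scene h [[ 0.5436 -0.0381  0.    ]]
scene jaw [[ 0.5295 -0.0068  0.018 ]]
scene carton [[0.412  0.0302 0.    ]]
top 0.64 ((0.562126636505127, -0.03845369815826416), (0.17685531079769135, 0.35096973180770874), 15.42933464050293)
scene 0.78 ((0.5543420314788818, -0.04467764496803284), (0.18923261761665344, 0.3690340518951416), 15.309744834899902)
0.01 [[0.5648, 0.1443], [0.6544, -0.2027], [0.524, -0.2352], [0.4326, 0.1083]] [ 0.54397213 -0.04633401] [0.35839418 0.13439326 0.35546317 0.13704373]
0.03 [[0.5639, 0.1415], [0.6519, -0.1994], [0.5238, -0.2313], [0.434, 0.1062]] [ 0.54337473 -0.04577345] [0.352133   0.1320454  0.34925319 0.13464956]
```

```bash
python3 - <<'E'
from h import *
img=cv2.imread("pics/top0.png"); o=(.544,-.0463); yaw=np.radians(14.7)
xs=np.arange(.11,-.09,-.0005); ys=np.arange(.2,-.2,-.0005)
for z in(.01,.066,.09):
    g=ortho("top",img,o,yaw,xs,ys,z)
    for v in (-.07,.07): g[int(round((.11-v)/.0005)),::4]=(0,255,255)
    for v in (-.18,.18,.135): g[::4,min(799,int(round((.2-v)/.0005)))]=(0,255,255)
    cv2.imwrite(f"pics/o{int(z*1000)}.png",g)
E
```

```text
(no output)
```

View pics/o10.png

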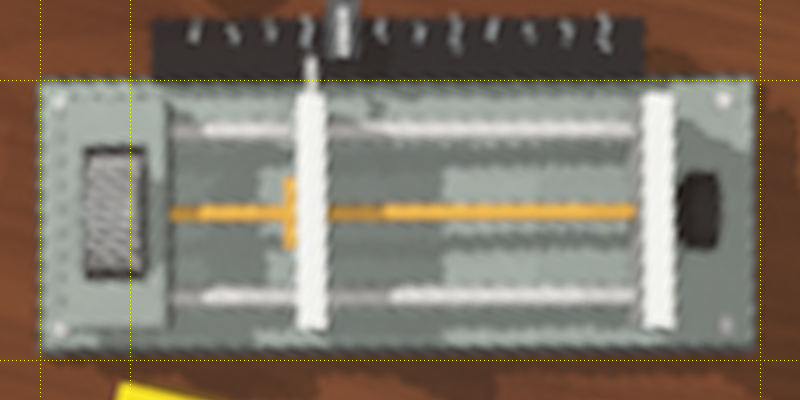

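View pics/o66.png

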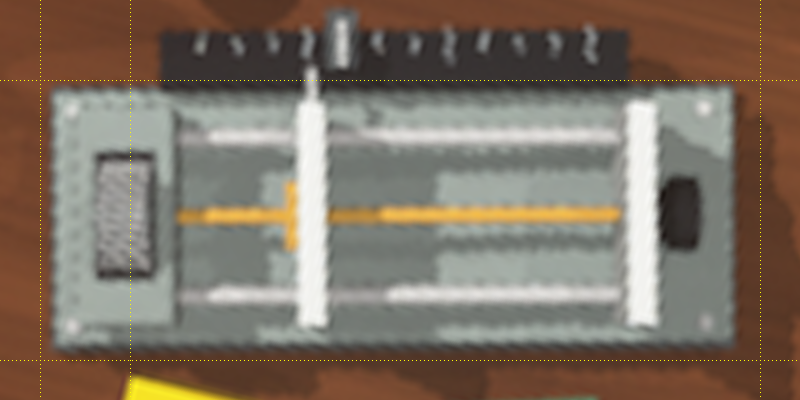

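View pics/o90.png

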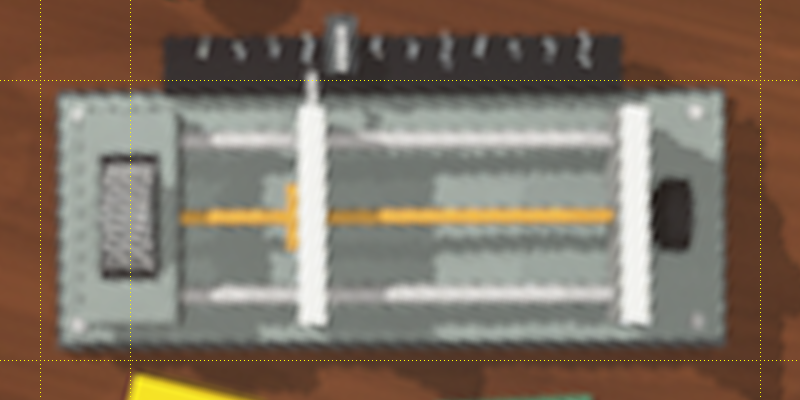

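```bash
cat >> h.py <<'E'
from scipy.spatial.transform import Rotation as Ro
O=np.array([.544,-.0463]); YAW=np.radians(14.7)
HX=np.array([np.cos(YAW),np.sin(YAW),0]); HY=np.array([-np.sin(YAW),np.cos(YAW),0])
def tool():
    s=r.get_state(); return s,Ro.from_euler("xyz",s["eef_rot"],degrees=True).as_matrix()
def hold(p): d=np.r_[p[:2]-O,p[2]]; return np.array([d@HX,d@HY,p[2]])
def goto(hx,hy,tipz):
    s,R=tool(); tgt=np.r_[O,0]+hx*HX+hy*HY; tgt[2]=tipz+.011
    d=R.T@(tgt-s["tcp_pos"])
    ang=np.degrees(np.arctan2(R[:,1]@HX, 1)) 
    # rotation: align tool x to -z, tool y to +-HX
    best=None
    for sg in(1,-1):
        T=np.c_[[0,0,-1],sg*HX,np.cross([0,0,-1],sg*HX)]
        w=Ro.from_matrix(R.T@T).as_rotvec()
        if best is None or np.linalg.norm(w)<np.linalg.norm(best): best=w
    print("shift rows(0.02)",(d/.02).round(2),"turn rows(0.08)",(best/.08).round(2))
def st():
    s,R=tool(); print("t",round(s["time_s"],2),"tip holder mm",(1000*(hold(s["tcp_pos"])-[0,0,.011])).round(1),"F",s["contact_force"].round(2),"w",round(s["gripper_width"],4),"J6",s["joints"][5].round(1)); print("tool y,z",R[:,1].round(3),R[:,2].round(3))
E
python3 - <<'E'
from h import *
st(); goto(-.018,.135,.12)
g=cv2.cvtColor(cv2.imread("pics/top0.png"),cv2.COLOR_BGR2GRAY)
# profiles at z=.066 along y at various holder x
ys=np.arange(.07,-.03,-.00025)
for x in np.arange(.06,.11,.004):
    p=ortho("top",g,O,YAW,np.array([x]),ys,.066)[0].astype(float)
    b=np.median(p); w=np.clip(p-b-25,0,None); k=w.argmax(); sl=slice(max(0,k-24),k+24)
    print(round(x,3),"peak",round(ys[k]*1e3,1),p[k],"cent",round((w[sl]*ys[sl]).sum()/w[sl].sum()*1e3,2),"med",b)
E
```

```text
t 1.1 tip holder mm [-187.1  773.1  226.5] F [-0.24  0.3  -0.05] w 0.0875 J6 -16.5
tool y,z [-0.247 -0.969  0.   ] [-0.969  0.247  0.   ]
shift rows(0.02) [  5.33  23.8  -22.87] turn rows(0.08) [13.31 -0.   -0.  ]
0.06 peak 45.0 218.0 cent 44.8 med 124.0
0.064 peak 44.0 205.0 cent 44.13 med 85.0
0.068 peak 44.5 192.0 cent 44.41 med 48.0
0.072 peak 44.2 208.0 cent 44.46 med 52.0
0.076 peak 44.2 141.0 cent 44.42 med 52.0
0.08 peak 29.0 190.0 cent 29.49 med 52.0
0.084 peak 29.2 196.0 cent 29.5 med 60.0
0.088 peak 29.0 207.0 cent 29.39 med 65.0
0.092 peak 29.2 189.0 cent 29.5 med 65.0
0.096 peak 29.2 202.0 cent 29.5 med 74.0
0.1 peak 29.2 160.0 cent 29.36 med 81.0
0.104 peak 70.0 62.0 cent nan med 80.0
0.108 peak 70.0 63.0 cent nan med 78.0<stdin>:9: RuntimeWarning: invalid value encountered in scalar divide
```

>>> arm_command(
  plan=[
    {"wx":1},
    {"wx":1},
    {"wx":1},
    {"wx":1},
    {"wx":1},
    {"wx":1},
    {"wx":1},
    {"wx":1},
    {"wx":1},
    {"wx":1},
    {"wx":1},
    {"wx":1},
    {"wx":1},
    {"wx":0.3},
  ],
  fingers=1,
  force=20,
)

```text
schema error: expected keys dx, dy, dz, wx, wy, wz
```

```bash
python3 -c "
from h import *
st();goto(-.018,.135,.12)"
```

```text
t 1.1 tip holder mm [-187.1  773.1  226.5] F [-0.24  0.3  -0.05] w 0.0875 J6 -16.5
tool y,z [-0.247 -0.969  0.   ] [-0.969  0.247  0.   ]
shift rows(0.02) [  5.33  23.8  -22.87] turn rows(0.08) [13.31 -0.   -0.  ]
```

>>> arm_command(
  plan=[
    {"dx":0,"dy":0,"dz":0,"wx":1,"wy":0,"wz":0},
    {"dx":0,"dy":0,"dz":0,"wx":1,"wy":0,"wz":0},
    {"dx":0,"dy":0,"dz":0,"wx":1,"wy":0,"wz":0},
    {"dx":0,"dy":0,"dz":0,"wx":1,"wy":0,"wz":0},
    {"dx":0,"dy":0,"dz":0,"wx":1,"wy":0,"wz":0},
    {"dx":0,"dy":0,"dz":0,"wx":1,"wy":0,"wz":0},
    {"dx":0,"dy":0,"dz":0,"wx":1,"wy":0,"wz":0},
    {"dx":0,"dy":0,"dz":0,"wx":1,"wy":0,"wz":0},
    {"dx":0,"dy":0,"dz":0,"wx":1,"wy":0,"wz":0},
    {"dx":0,"dy":0,"dz":0,"wx":1,"wy":0,"wz":0},
    {"dx":0,"dy":0,"dz":0,"wx":1,"wy":0,"wz":0},
    {"dx":0,"dy":0,"dz":0,"wx":1,"wy":0,"wz":0},
    {"dx":0,"dy":0,"dz":0,"wx":1,"wy":0,"wz":0},
    {"dx":0,"dy":0,"dz":0,"wx":0.3,"wy":0,"wz":0},
  ],
  fingers=1,
  force=20,
)

```text
time_s: 2.27
tcp_pos: [0.1669, 0.6541, 0.2376]
eef_rot: [-34.3, 90.0, 67.4]
contact_force: [-0.6, 0.3, 0.7]
gripper_width: 0.002
```

```bash
python3 -c "
from h import *
st();goto(-.018,.135,.12)"
```

```text
t 2.27 tip holder mm [-187.   773.1  226.6] F [-0.56  0.29  0.72] w 0.002 J6 -80.5
tool y,z [-0.979 -0.203 -0.   ] [-0.203  0.979  0.   ]
shift rows(0.02) [  5.33 -10.11 -31.42] turn rows(0.08) [-0.65  0.    0.  ]
```

>>> arm_command(
  plan=[
    {"dx":0,"dy":-0.32,"dz":-1,"wx":-0.6,"wy":0,"wz":0},
    {"dx":0,"dy":-0.32,"dz":-1,"wx":0,"wy":0,"wz":0},
    {"dx":0,"dy":-0.32,"dz":-1,"wx":0,"wy":0,"wz":0},
    {"dx":0,"dy":-0.32,"dz":-1,"wx":0,"wy":0,"wz":0},
    {"dx":0,"dy":-0.32,"dz":-1,"wx":0,"wy":0,"wz":0},
    {"dx":0,"dy":-0.32,"dz":-1,"wx":0,"wy":0,"wz":0},
    {"dx":0,"dy":-0.32,"dz":-1,"wx":0,"wy":0,"wz":0},
    {"dx":0,"dy":-0.32,"dz":-1,"wx":0,"wy":0,"wz":0},
    {"dx":0,"dy":-0.32,"dz":-1,"wx":0,"wy":0,"wz":0},
    {"dx":0,"dy":-0.32,"dz":-1,"wx":0,"wy":0,"wz":0},
    {"dx":0,"dy":-0.32,"dz":-1,"wx":0,"wy":0,"wz":0},
    {"dx":0,"dy":-0.32,"dz":-1,"wx":0,"wy":0,"wz":0},
    {"dx":0,"dy":-0.32,"dz":-1,"wx":0,"wy":0,"wz":0},
    {"dx":0,"dy":-0.32,"dz":-1,"wx":0,"wy":0,"wz":0},
    {"dx":0,"dy":-0.32,"dz":-1,"wx":0,"wy":0,"wz":0},
    {"dx":0,"dy":-0.32,"dz":-1,"wx":0,"wy":0,"wz":0},
    {"dx":0,"dy":-0.32,"dz":-1,"wx":0,"wy":0,"wz":0},
    {"dx":0,"dy":-0.32,"dz":-1,"wx":0,"wy":0,"wz":0},
    {"dx":0,"dy":-0.32,"dz":-1,"wx":0,"wy":0,"wz":0},
    {"dx":0,"dy":-0.32,"dz":-1,"wx":0,"wy":0,"wz":0},
  ],
)

```text
time_s: 3.93
tcp_pos: [0.3974, 0.2847, 0.2386]
eef_rot: [-43.6, 89.7, 61.2]
contact_force: [0.7, 0.7, -0.2]
gripper_width: 0.0004
```

```bash
python3 -c "
from h import *
st();goto(-.018,.135,.12)"
```

```text
t 3.93 tip holder mm [-57.8 357.4 227.6] F [ 0.68  0.67 -0.23] w 0.0004 J6 -43.9
tool y,z [-0.967 -0.255 -0.004] [-0.255  0.967  0.004]
shift rows(0.02) [  5.34  -1.95 -11.15] turn rows(0.08) [0.02 0.05 0.05]
```

>>> arm_command(
  plan=[
    {"dx":0.2,"dy":-0.18,"dz":-1,"wx":0,"wy":0,"wz":0},
    {"dx":0.2,"dy":-0.18,"dz":-1,"wx":0,"wy":0,"wz":0},
    {"dx":0.2,"dy":-0.18,"dz":-1,"wx":0,"wy":0,"wz":0},
    {"dx":0.2,"dy":-0.18,"dz":-1,"wx":0,"wy":0,"wz":0},
    {"dx":0.2,"dy":-0.18,"dz":-1,"wx":0,"wy":0,"wz":0},
    {"dx":0.2,"dy":-0.18,"dz":-1,"wx":0,"wy":0,"wz":0},
    {"dx":0.5,"dy":-0.18,"dz":-1,"wx":0,"wy":0,"wz":0},
    {"dx":0.5,"dy":-0.18,"dz":-1,"wx":0,"wy":0,"wz":0},
    {"dx":0.5,"dy":-0.18,"dz":-1,"wx":0,"wy":0,"wz":0},
    {"dx":0.6,"dy":-0.18,"dz":-1,"wx":0,"wy":0,"wz":0},
    {"dx":0.6,"dy":-0.18,"dz":-1,"wx":0,"wy":0,"wz":0},
    {"dx":0.6,"dy":0,"dz":0,"wx":0,"wy":0,"wz":0},
    {"dx":0.6,"dy":0,"dz":0,"wx":0,"wy":0,"wz":0},
    {"dx":0,"dy":0,"dz":0,"wx":0,"wy":0,"wz":0},
  ],
)

```text
time_s: 5.1
tcp_pos: [0.4995, 0.0697, 0.1356]
eef_rot: [-58.4, 89.0, 46.2]
contact_force: [-0.3, 0.9, -0.4]
gripper_width: 0.0004
```

```bash
python3 - <<'E'
from h import *
st();goto(-.018,.135,.095)
for n in("top","scene"):
    p,d=r.capture(n); a=p[120:280,200:440,::-1]; cv2.imwrite(f"pics/{n}1.png",cv2.resize(a,None,fx=3.3,fy=3.3,interpolation=cv2.INTER_CUBIC))
E
```

```text
t 5.1 tip holder mm [-13.6 123.5 124.6] F [-0.34  0.9  -0.45] w 0.0004 J6 -15.3
tool y,z [-0.968 -0.252 -0.014] [-0.252  0.968  0.009]
shift rows(0.02) [1.48 0.24 0.56] turn rows(0.08) [-0.02  0.11  0.18]
```

View pics/scene1.png

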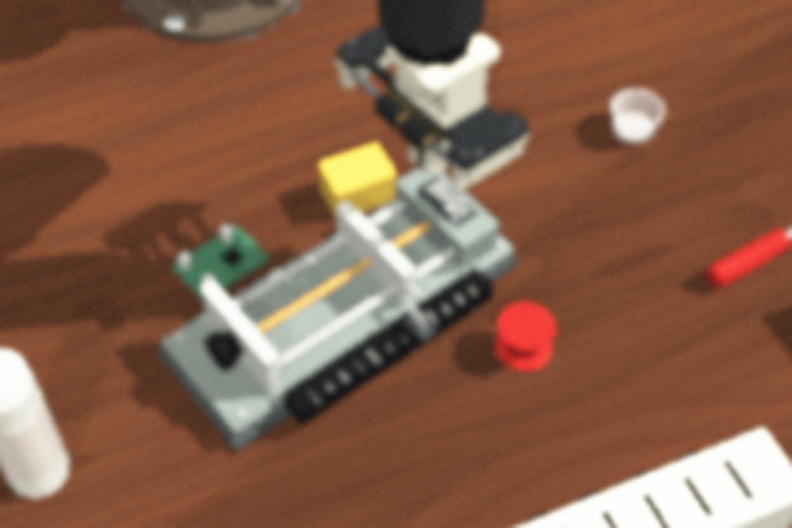

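View pics/top1.png

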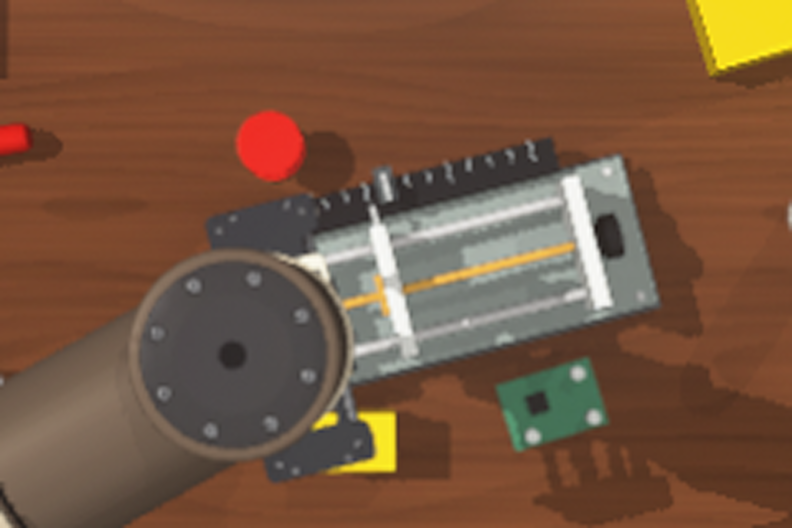

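>>> arm_command(
  plan=[
    {"dx":0.5,"dy":0.15,"dz":0.4,"wx":0,"wy":0.1,"wz":0.2},
    {"dx":0.5,"dy":0.1,"dz":0.2,"wx":0,"wy":0,"wz":0},
    {"dx":0.3,"dy":0,"dz":0,"wx":0,"wy":0,"wz":0},
    {"dx":0,"dy":0,"dz":0,"wx":0,"wy":0,"wz":0},
  ],
)

```text
time_s: 5.53
tcp_pos: [0.4937, 0.0838, 0.1126]
eef_rot: [-76.2, 89.7, 28.6]
contact_force: [-0.4, -0.2, -0.2]
gripper_width: 0.0002
```

```bash
python3 - <<'E'
from h import *
st();goto(-.016,.135,.090)
p,d=r.capture("scene"); a=p[130:230,260:420,::-1]; cv2.imwrite("pics/scene2.png",cv2.resize(a,None,fx=5,fy=5,interpolation=cv2.INTER_CUBIC))
s,R=tool(); print((proj("scene",s["tcp_pos"]+[0,0,-.011])-[260,130])*5)
E
```

```text
t 5.53 tip holder mm [-15.6 138.6 101.6] F [-0.44 -0.21 -0.17] w 0.0002 J6 -17.4
tool y,z [-0.967 -0.255 -0.005] [-0.255  0.967  0.001]
shift rows(0.02) [ 0.58  0.02 -0.18] turn rows(0.08) [0.02 0.02 0.07]
[[360.09414356 208.53590568]]
```

View pics/scene2.png

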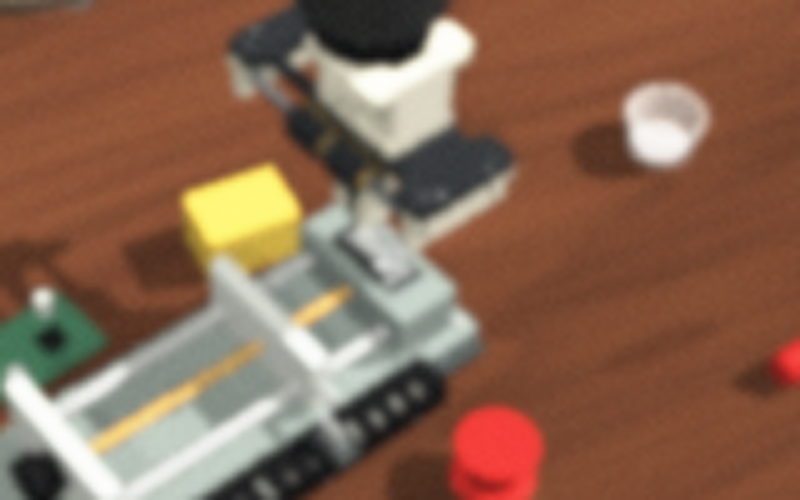

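>>> arm_command(
  plan=[
    {"dx":0.25,"dy":0,"dz":-0.15,"wx":0,"wy":0,"wz":0},
    {"dx":0.25,"dy":0,"dz":0,"wx":0,"wy":0,"wz":0},
    {"dx":0,"dy":0,"dz":0,"wx":0,"wy":0,"wz":0},
  ],
)

```text
time_s: 5.83
tcp_pos: [0.4952, 0.0813, 0.1029]
eef_rot: [-77.6, 89.6, 27.3]
contact_force: [-0.2, -0.5, -0.3]
gripper_width: 0.0004
```

```bash
python3 -c "
from h import *
st();goto(-.016,.135,.090)"
```

```text
t 5.83 tip holder mm [-14.9 135.8  91.9] F [-0.2  -0.5  -0.27] w 0.0004 J6 -17.0
tool y,z [-0.966 -0.257 -0.007] [-0.257  0.966  0.002]
shift rows(0.02) [ 0.09  0.06 -0.04] turn rows(0.08) [0.04 0.02 0.09]
```

>>> arm_command(
  plan=[
    {"dx":0.1,"dy":0,"dz":0,"wx":0,"wy":0,"wz":0},
    {"dx":0.1,"dy":0,"dz":0,"wx":0,"wy":0,"wz":0},
    {"dx":0,"dy":0,"dz":0,"wx":0,"wy":0,"wz":0},
  ],
)

```text
time_s: 6.08
tcp_pos: [0.4955, 0.0811, 0.0989]
eef_rot: [-78.0, 89.6, 26.8]
contact_force: [-2.4, 0.7, 4.5]
gripper_width: 0.0005
```

```bash
python3 -c "
from h import *
st()"
```

```text
t 6.08 tip holder mm [-14.6 135.5  87.9] F [-2.43  0.71  4.55] w 0.0005 J6 -17.0
tool y,z [-0.967 -0.256 -0.008] [-0.256  0.967  0.002]
```

>>> arm_command(
  plan=[
    {"dx":0.02,"dy":-0.15,"dz":0,"wx":0,"wy":0,"wz":0},
    {"dx":0,"dy":-0.15,"dz":0,"wx":0,"wy":0,"wz":0},
    {"dx":0,"dy":-0.15,"dz":0,"wx":0,"wy":0,"wz":0},
    {"dx":0,"dy":-0.15,"dz":0,"wx":0,"wy":0,"wz":0},
  ],
)

```text
time_s: 6.42
tcp_pos: [0.5078, 0.0843, 0.0996]
eef_rot: [-77.9, 89.5, 27.0]
contact_force: [-2.3, 1.0, 4.3]
gripper_width: 0.0007
```

```bash
cat >> h.py <<'E'
def gauge(save=None):
    p,_=r.capture("top"); g=cv2.cvtColor(p,cv2.COLOR_RGB2GRAY)
    if save: cv2.imwrite(save,cv2.resize(p[120:280,200:440,::-1],None,fx=3.3,fy=3.3,interpolation=cv2.INTER_CUBIC))
    ys=np.arange(.07,-.03,-.00025); out={}
    for nm,xl in(("ptr",(.066,.069,.072)),("tab",(.084,.088,.092,.096))):
        o=[]
        for x in xl:
            q=ortho("top",g,O,YAW,np.array([x]),ys,.066)[0].astype(float)
            w=np.clip(q-np.median(q)-25,0,None); k=w.argmax(); sl=slice(max(0,k-24),k+24)
            o.append(round((w[sl]*ys[sl]).sum()/w[sl].sum()*1e3,2))
        out[nm]=o
    print(out,"diff mm",round(np.median(out["ptr"])-np.median(out["tab"]),2))
E
python3 -c "
from h import *
st();gauge('pics/g1.png')"
```

```text
t 6.42 tip holder mm [ -1.9 135.5  88.6] F [-2.33  1.    4.35] w 0.0007 J6 -16.5
tool y,z [-0.967 -0.256 -0.008] [-0.256  0.967  0.002]
{'ptr': [np.float64(42.53), np.float64(42.32), np.float64(42.26)], 'tab': [np.float64(29.5), np.float64(29.41), np.float64(29.49), np.float64(29.51)]} diff mm 12.83
```

>>> arm_command(
  plan=[
    {"dx":0.03,"dy":-0.15,"dz":0,"wx":0,"wy":0,"wz":0.05},
    {"dx":0.02,"dy":-0.15,"dz":0,"wx":0,"wy":0,"wz":0.05},
    {"dx":0,"dy":-0.15,"dz":0,"wx":0,"wy":0,"wz":0},
    {"dx":0,"dy":-0.15,"dz":0,"wx":0,"wy":0,"wz":0},
    {"dx":0,"dy":-0.15,"dz":0,"wx":0,"wy":0,"wz":0},
  ],
)

```text
time_s: 6.88
tcp_pos: [0.5251, 0.0888, 0.0991]
eef_rot: [-25.7, 89.9, 79.2]
contact_force: [-1.4, 0.6, 4.0]
gripper_width: 0.0006
```

```bash
python3 -c "
from h import *
st();gauge()"
```

```text
t 6.88 tip holder mm [ 16.  135.5  88.1] F [-1.4   0.6   3.95] w 0.0006 J6 -15.7
tool y,z [-0.966 -0.257 -0.001] [-0.257  0.966  0.002]
{'ptr': [np.float64(39.4), np.float64(39.37), np.float64(39.25)], 'tab': [np.float64(29.5), np.float64(29.42), np.float64(29.51), np.float64(29.51)]} diff mm 9.86
```

Works as expected. Lift 12 mm, back 33 mm, down, next stroke.

>>> arm_command(
  plan=[
    {"dx":-0.6,"dy":0,"dz":0,"wx":0,"wy":0,"wz":0},
    {"dx":0,"dy":0.55,"dz":0,"wx":0,"wy":0,"wz":0},
    {"dx":0,"dy":0.55,"dz":0,"wx":0,"wy":0,"wz":0},
    {"dx":0,"dy":0.55,"dz":0,"wx":0,"wy":0,"wz":0},
    {"dx":0,"dy":0,"dz":0,"wx":0,"wy":0,"wz":0},
  ],
)

```text
time_s: 7.35
tcp_pos: [0.4903, 0.0792, 0.1081]
eef_rot: [59.7, 89.8, 164.5]
contact_force: [-1.3, 0.0, 0.3]
gripper_width: 0.0002
```

```bash
python3 -c "
from h import *
st();goto(-.016,.135,.088);gauge()"
```

```text
t 7.35 tip holder mm [-20.1 135.1  97.1] F [-1.26  0.02  0.34] w 0.0002 J6 -16.9
tool y,z [-0.967 -0.255  0.002] [-0.255  0.967  0.001]
shift rows(0.02) [ 0.45 -0.21 -0.  ] turn rows(0.08) [ 0.02  0.02 -0.03]
{'ptr': [np.float64(39.35), np.float64(39.37), np.float64(39.26)], 'tab': [np.float64(29.5), np.float64(29.41), np.float64(29.51), np.float64(29.5)]} diff mm 9.85
```

>>> arm_command(
  plan=[
    {"dx":0.2,"dy":-0.15,"dz":0,"wx":0,"wy":0,"wz":0},
    {"dx":0.1,"dy":0,"dz":0,"wx":0,"wy":0,"wz":0},
    {"dx":0.1,"dy":0,"dz":0,"wx":0,"wy":0,"wz":0},
    {"dx":0.05,"dy":0,"dz":0,"wx":0,"wy":0,"wz":0},
  ],
)

```text
time_s: 7.73
tcp_pos: [0.4945, 0.0806, 0.0984]
eef_rot: [32.7, 89.9, 137.6]
contact_force: [-3.3, -0.5, 4.7]
gripper_width: 0.0002
```

```bash
python3 -c "
from h import *
st()"
```

```text
t 7.73 tip holder mm [-15.7 135.3  87.4] F [-3.3  -0.53  4.69] w 0.0002 J6 -16.8
tool y,z [-0.967 -0.256  0.001] [-0.256  0.967  0.001]
```

>>> arm_command(
  plan=[
    {"dx":0.02,"dy":-0.15,"dz":0,"wx":0,"wy":0,"wz":0},
    {"dx":0.01,"dy":-0.15,"dz":0,"wx":0,"wy":0,"wz":0},
    {"dx":0.01,"dy":-0.15,"dz":0,"wx":0,"wy":0,"wz":0},
    {"dx":0.01,"dy":-0.15,"dz":0,"wx":0,"wy":0,"wz":0},
    {"dx":0.01,"dy":-0.15,"dz":0,"wx":0,"wy":0,"wz":0},
    {"dx":0.01,"dy":-0.15,"dz":0,"wx":0,"wy":0,"wz":0},
    {"dx":0.01,"dy":-0.15,"dz":0,"wx":0,"wy":0,"wz":0},
    {"dx":0.01,"dy":-0.15,"dz":0,"wx":0,"wy":0,"wz":0},
    {"dx":0.01,"dy":-0.15,"dz":0,"wx":0,"wy":0,"wz":0},
  ],
)

```text
time_s: 8.48
tcp_pos: [0.5257, 0.0888, 0.0986]
eef_rot: [-93.1, 89.9, 11.9]
contact_force: [-1.0, 0.3, 4.4]
gripper_width: 0.0006
```

```bash
python3 -c "
from h import *
st();gauge()"
```

```text
t 8.48 tip holder mm [ 16.6 135.4  87.6] F [-1.02  0.28  4.43] w 0.0006 J6 -15.8
tool y,z [-0.966 -0.258 -0.002] [-0.258  0.966 -0.   ]
{'ptr': [np.float64(34.14), np.float64(34.03), np.float64(33.92)], 'tab': [np.float64(29.5), np.float64(29.38), np.float64(29.63), np.float64(29.55)]} diff mm 4.51
```

>>> arm_command(
  plan=[
    {"dx":-0.6,"dy":0,"dz":0,"wx":0,"wy":0,"wz":0},
    {"dx":0,"dy":0.5,"dz":0,"wx":0,"wy":0,"wz":0},
    {"dx":0,"dy":0.5,"dz":0,"wx":0,"wy":0,"wz":0},
    {"dx":0,"dy":0.5,"dz":0,"wx":0,"wy":0,"wz":0},
    {"dx":0.1,"dy":0,"dz":0,"wx":0,"wy":0,"wz":0},
    {"dx":0.1,"dy":0,"dz":0,"wx":0,"wy":0,"wz":0},
    {"dx":0,"dy":0,"dz":0,"wx":0,"wy":0,"wz":0},
  ],
)

```text
time_s: 9.12
tcp_pos: [0.4934, 0.08, 0.1036]
eef_rot: [96.7, 89.9, -158.4]
contact_force: [-1.0, 0.4, 0.3]
gripper_width: 0.0002
```

```bash
python3 -c "
from h import *
st();goto(-.016,.135,.088);gauge()"
```

```text
t 9.12 tip holder mm [-16.9 135.   92.6] F [-1.03  0.44  0.35] w 0.0002 J6 -16.9
tool y,z [-0.966 -0.257  0.001] [-0.257  0.966 -0.   ]
shift rows(0.02) [ 0.23 -0.05 -0.  ] turn rows(0.08) [ 0.05 -0.   -0.01]
{'ptr': [np.float64(33.95), np.float64(33.83), np.float64(33.87)], 'tab': [np.float64(29.5), np.float64(29.41), np.float64(29.5), np.float64(29.5)]} diff mm 4.37
```

>>> arm_command(
  plan=[
    {"dx":0.1,"dy":0,"dz":0,"wx":0,"wy":0,"wz":0},
    {"dx":0.1,"dy":0,"dz":0,"wx":0,"wy":0,"wz":0},
    {"dx":0.06,"dy":0,"dz":0,"wx":0,"wy":0,"wz":0},
    {"dx":0.02,"dy":-0.15,"dz":0,"wx":0,"wy":0,"wz":0},
    {"dx":0.01,"dy":-0.15,"dz":0,"wx":0,"wy":0,"wz":0},
    {"dx":0.01,"dy":-0.15,"dz":0,"wx":0,"wy":0,"wz":0},
    {"dx":0.01,"dy":-0.15,"dz":0,"wx":0,"wy":0,"wz":0},
    {"dx":0.01,"dy":-0.15,"dz":0,"wx":0,"wy":0,"wz":0},
    {"dx":0.01,"dy":-0.15,"dz":0,"wx":0,"wy":0,"wz":0},
  ],
)

```text
time_s: 9.92
tcp_pos: [0.5142, 0.0856, 0.0985]
eef_rot: [-142.0, 89.9, -37.0]
contact_force: [-1.2, 0.2, 5.6]
gripper_width: 0.0005
```

```bash
python3 -c "
from h import *
st();gauge()"
```

```text
t 9.92 tip holder mm [  4.7 135.2  87.5] F [-1.21  0.24  5.57] w 0.0005 J6 -16.2
tool y,z [-0.966 -0.259 -0.001] [-0.259  0.966 -0.001]
{'ptr': [np.float64(30.33), np.float64(30.53), np.float64(30.55)], 'tab': [np.float64(29.52), np.float64(29.39), np.float64(29.61), np.float64(29.52)]} diff mm 1.01
```

>>> arm_command(
  plan=[
    {"dx":0.01,"dy":-0.14,"dz":0,"wx":0,"wy":0,"wz":0},
    {"dx":0,"dy":-0.14,"dz":0,"wx":0,"wy":0,"wz":0},
    {"dx":0,"dy":0,"dz":0,"wx":0,"wy":0,"wz":0},
    {"dx":-0.3,"dy":0,"dz":0,"wx":0,"wy":0,"wz":0},
    {"dx":-0.7,"dy":0,"dz":0,"wx":0,"wy":0,"wz":0},
    {"dx":-1,"dy":0,"dz":0,"wx":0,"wy":0,"wz":0},
    {"dx":-1,"dy":0,"dz":0.5,"wx":0,"wy":0,"wz":0},
    {"dx":-1,"dy":0,"dz":1,"wx":0,"wy":0,"wz":0},
    {"dx":-1,"dy":0,"dz":1,"wx":0,"wy":0,"wz":0},
    {"dx":0,"dy":0,"dz":1,"wx":0,"wy":0,"wz":0},
    {"dx":0,"dy":0,"dz":1,"wx":0,"wy":0,"wz":0},
    {"dx":0,"dy":0,"dz":0,"wx":0,"wy":0,"wz":0},
  ],
)

```text
time_s: 10.97
tcp_pos: [0.4974, 0.177, 0.2039]
eef_rot: [-126.1, 90.0, -21.4]
contact_force: [0.1, 0.4, 0.3]
gripper_width: 0.0002
```

```bash
python3 -c "
from h import *
st();gauge('pics/g2.png')"
```

```text
t 10.97 tip holder mm [ 11.6 227.8 192.9] F [0.14 0.42 0.3 ] w 0.0002 J6 -26.2
tool y,z [-0.967 -0.255 -0.   ] [-0.255  0.967 -0.   ]
{'ptr': [np.float64(29.08), np.float64(28.87), np.float64(29.12)], 'tab': [np.float64(29.5), np.float64(29.38), np.float64(29.49), np.float64(29.5)]} diff mm -0.41
```

View pics/g2.png

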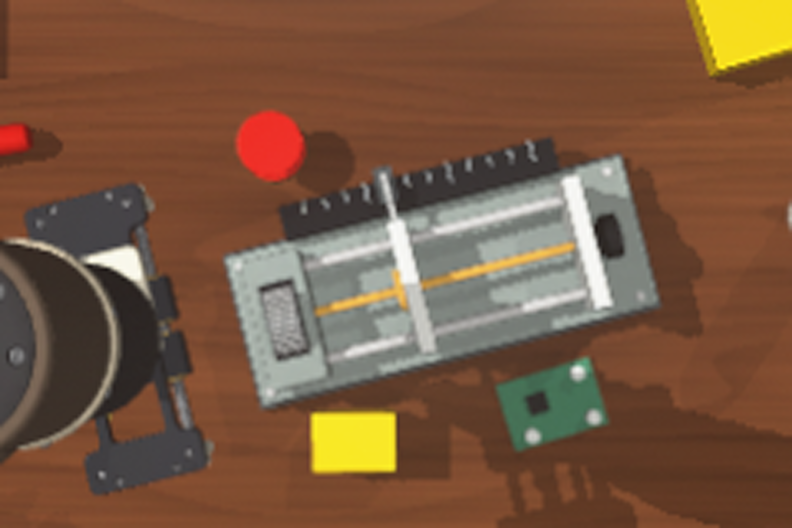

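```bash
python3 -c "
from h import *
gauge(); r.close_job(); st()"
```

```text
{'ptr': [np.float64(29.1), np.float64(28.88), np.float64(29.13)], 'tab': [np.float64(29.49), np.float64(29.39), np.float64(29.5), np.float64(29.51)]} diff mm -0.39
the job is handed in; nothing more can be done
the job is handed in; nothing more can be done
```

The job is handed in. With the gripper shut, I rolled the thumbwheel in three strokes, which moved the jaw about 15.3 mm, and then lifted the hand clear.

- **Alignment:** in the last top-camera picture the jaw pointer is about 0.4 mm past the gauge mark. The limit is 2 mm, and an error in my holder angle would add at most about 0.2 mm. I made this final measurement with the top camera only.
- **Gauge tab:** it measured 29.5 mm along the holder's y axis before and after, so it did not move within what I could measure.
- **Contact force:** the readings I took while pressing on the wheel were about 4 to 6 N, against the 25 N limit.
- **Hand and loose things:** the wrist force is back near zero with the fingertips 193 mm above the bench. The spool, carton and board look unmoved in the last picture. I did not measure their positions again, and the other loose things are outside that view.
- **Time and failed checks:** the robot's clock showed about 11 s of the 64 s allowed. One move call was refused at the start because keys were missing; nothing moved. The two cameras' network estimates of the wheel top differed by up to 15 mm. I used the position from the holder's outline instead, and the contact height agreed with it. The final readback right after handing in was refused, so I have no state reading from after that.

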